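Hang the splash guard on the spindle that carries the glass

TASK

The clear splash guard hangs on a spindle base that has no glass on it. Take the guard by the black knob on top of its sprung hinge pin, pull the pin up and lift the guard off, then lower it into the hinge socket of the base that carries the ribbed glass block, and let go so that the pin springs fully home. The guard must end upright and closed: its panel lying along the dark strip on that base, in front of the glass.

Things in the scene. Friction and masses are not known exactly. Their poses are not given: they have to be found in the camera images.
- knob (a point): Centre of the guard's black knob, the grip on top of its vertical hinge pin: 16 mm thick (x), 34 long (y), 28 high, clear all round; under it 22 mm of bare pin (12 mm diameter, with a coil), then the guard's steel barrel (32 mm diameter). Pin home: 66 mm above the flange's underside; pulled up: 84 mm. Axes: z up, the panel runs from the pin to -y, x square to the panel.
- hinge_pin (a joint): Travel of the sprung pin in the guard (m): 0 home (down), 0.018 fully pulled up with the knob. Spring 2.0 N at home to 2.7 N up, less than the guard's weight: the pin rises first, then the guard follows. Let go, the pin springs down. It does not turn in the guard. Its tip is 36 mm below the flange at home, 18 mm when pulled.
- guard: The guard, 0.40 to 0.55 kg. Origin on the pin axis at the underside of its flange (62 mm diameter, rests on the socket's rim); axes as the knob's. A 16 mm long cone below the flange centres it in the socket. Clear framed panel, 104 x 86 x 4 mm, from 36 to 140 mm out towards -y, from 36 mm below to 50 mm above the origin. It starts on a base without glass, partly swung open.
- free_edge (a point): Upper corner of the guard's free edge, 140 mm from the pin axis (-y of the guard), 50 mm above the flange's underside: 120 mm above the table while the guard hangs on any base. Axes as the knob's.
- socket (a point): Rim centre of the socket to use, 70 mm above the table: steel cup, 62 mm wide, flared mouth 55 mm wide and 20 deep over an 18 mm hole. On the grey base (170 x 200 x 25 mm) with the ribbed glass block (80 mm diameter, top 119 mm up, 80 mm to +x and 75 to -y of the socket). Two like bases are bare. The dark strip runs from the socket to -y; guard closed = its axes parallel to these.

How it is judged:
By the outcome, as a careful person would: the job done as asked, in the order asked, and still so for the second after the job is handed in, with the robot touching nothing.
It also fails if it takes over 48 s, if anything falls off the work surface, if the arm or the gripper's body presses on something with over 40 N, if the wrist force passes 120 N, or if a joint passes its speed limit or range.

ROBOT

A 7-joint arm with a two-finger parallel gripper is mounted at the origin on the work surface. World frame = base frame: x ahead of the robot, y to its left, z up, the work surface at z = 0. Lengths are in mm, angles in rad, forces in N, time in s.
With the tool pointing down it reaches from about 425 to 800 mm from the base axis. Payload 8.3 kg.
Tool frame: the origin (TCP) lies on the centre line of the jaws, within the pads' length; the fingertips stand ctrl.nose_length ahead of it and the grasp point (between the pads) lies 8 mm behind it (ctrl.nose_length is the distance from the TCP to the fingertips, in mm); z points along the fingers, y is the direction in which the jaws open and shut (so a half turn about z gives the same grasp; the last joint's range is limited). The gripper opens to 85 mm and grips with 20 to 120 N. Pads are 22 mm wide; open, the fingers measure 114 mm over their backs; the gripper's body (76 mm by 85 mm) begins 54 mm behind the grasp point. The pads swing forward as they close: fully open they stand 13 mm farther back than shut.
Start: joints at [-0.063, 0.383, 0.016, 1.37, -0.006, 1.388, -0.046], TCP at [624.982, 0.048, 218.179] pointing down, gripper open.
Joint ranges: [-2.95, 2.95], [-0.25, 2.06], [-1.52, 1.56], [0.18, 2.33], [-1.44, 4.58], [0.02, 2.06], [-3.01, 3.01]. Speed limits (rad/s): [2.39, 2.39, 3.01, 3.01, 3.14, 3.14, 3.14].

INTERFACE

Orientations are given as a 3x3 rotation matrix whose columns are the frame's x, y, z axes.
In Python, from cell import ctrl, imaging, order, nets gives the robot as it stands. The module is installed in compiled form; this text tells all that it offers.
- The arm moves only by the tool play_rows, never from a script. Its argument "motion" is a list of rows, each a list of 6 numbers: the shift along the tool's x, y, z in mm, then the turn, a rotation vector about the tool's x, y, z in degrees. In form: [[dx, dy, dz, rx, ry, rz], ...]. A call has 1 to 20 rows; each row shifts and turns the commanded pose from where the row before left it, along the tool's axes as they then stand; what a row does not reach is not made up. A row lasts 1/12 s, in which the tool goes at most 41.7 mm and 7.16 degrees, less where a joint would pass 70% of its speed; a pose out of reach is approached as far as the arm can. A call is refused whole if a number of a shift passes 41.7 or a number of a turn 7.16, either way. A call with a gripper value outside its range is refused whole. "grip" is the gripper command: -1 is fully open, 1 is shut, values between are in proportion, set as the call begins (left out, the last holds). The fingers move at their own pace and stop on an object; the grip force is fixed at half the most. Time passes only in rows, so rows that do not move let the fingers close. It gives the time, the measured TCP pose, the force and the opening at its end, in the units of the state.
- ctrl.read_state(): the state, without advancing time (a new reading comes with each control period).
- imaging.capture(name): name is "scene" or "side" or "wrist"; returns the picture (384x512x3 uint8, red, green, blue); there is no depth.
- imaging.camera_model(name): a dict with "vfov" (degrees; the focal length in pixels is half the picture's height over the tangent of half this angle, whatever the lens; pixels are square), "cx", "cy" (the principal point, pixels), "k1" (the pictures are not rectified: a ray, as slopes to the right and down, at radius r is drawn at 1 + k1 r^2 times it, then the intrinsics apply), "world_from_camera" (4x4, takes a point from camera to world coordinates). Camera axes: x right, y down, z forward; pixel columns grow to the right and rows downward; lengths in mm; the calibration is good to about 2 mm. A picture is of the moment at which its call begins: read the wrist's pose just before it. camera_model takes no time and is no camera call; for the wrist camera it gives the pose at the moment of the call.
- order.finish_job(): hands the job in, once; it reports no verdict.
Trained networks look in the newest picture that a camera, given by its name, has taken for a name from the list of things; names that differ only in an ending like _2 or _b are one class to them, and where a whole thing is asked for, a point or a joint stands for the part that bears it (a point fixed in the world has none). Each returns a list of dicts, best first, with "conf" (0 to 1); they miss things now and then, are a little off and sometimes report something else, mostly with a low value. They report only what shows in the picture. A call takes as long as a camera call.
- nets.boxes_of(camera, target): "location" ([x, y, z] in mm, in world coordinates, good to about 4 mm: the middle of the surface that is visible of it).
- nets.pinpoint(camera, target): "location" ([x, y, z] in mm, in world coordinates, good to about 4 mm: a listed point, or the origin of a listed thing).
The state is a dict: "time_s": time; "q": joint angles; "joint_vel": joint speeds; "joint_torque": joint torques, N m; "tcp_pos": TCP position; "tool_rot": TCP orientation; "force": force on the tool from outside, world axes, zero at the start; "moment": the same for the moment, N m; "gripper_width": finger opening in mm.
Only numpy, scipy, OpenCV 4.12 (cv2) and the standard library are available. Lean on these libraries where they do the work, as an engineer would, in place of code of your own. Each camera call takes 0.05 s, during which the arm holds its last target.

## Working session

There is one attempt and no reset: what is moved stays moved. The work goes in short steps, Python scripts to look and compute and a tool call to move; the robot and the scene stay as the last step left them, time stands still between calls to the robot, and variables do not carry over. Pictures are saved under pics/ and viewed, and the job is handed in when it is done.

Besides the shell and the picture viewer there is one more tool, called after ">>>" by a JSON object that holds its "op" and its "data". play_rows: Moves the arm, as the interface text tells. Its arguments: {"type":"object","properties":{"motion":{"type":"array","items":{"type":"array","items":{"type":"number"}}},"grip":{"type":"number"}},"required":["motion"]}

```bash
mkdir -p pics
cat > h.py <<'E'
import numpy as np, cv2
from cell import ctrl, imaging, order, nets
def snap(cam,name):
    im=imaging.capture(cam); cv2.imwrite(f'pics/{name}.png',cv2.cvtColor(im,cv2.COLOR_RGB2BGR)); return im
def ray(m,u,v):
    f=192/np.tan(np.radians(m['vfov']/2)); d=np.array([(u-m['cx'])/f,(v-m['cy'])/f]); s=d.copy()
    for _ in range(30): s=d/(1+m['k1']*(s@s))
    T=np.array(m['world_from_camera']); r=T[:3,:3]@np.array([s[0],s[1],1]); return T[:3,3],r
def atz(m,u,v,z):
    o,r=ray(m,u,v); return o+r*(z-o[2])/r[2]
def proj(m,p):
    f=192/np.tan(np.radians(m['vfov']/2)); T=np.array(m['world_from_camera']); c=T[:3,:3].T@(np.array(p)-T[:3,3]); s=c[:2]/c[2]; s=s*(1+m['k1']*(s@s)); return s*f+[m['cx'],m['cy']]
E
python3 - <<'E'
from h import *
np.set_printoptions(precision=3,suppress=True)
print(ctrl.nose_length); s=ctrl.read_state(); print(s)
for c in ['scene','side','wrist']:
    snap(c,c+'0'); print(c,imaging.camera_model(c))
    for t in ['knob','guard','free_edge','socket']:
        try: print(t,[(np.round(d['location'],1),round(d['conf'],2)) for d in nets.pinpoint(c,t)])
        except Exception as e: print(t,e)
print(ctrl.read_state()['time_s'])
E
```

```text
11.0
{'time_s': 0.0, 'q': array([-0.063,  0.384,  0.016,  1.371, -0.006,  1.388, -0.046]), 'joint_vel': array([ 0.002, -0.   ,  0.   ,  0.001,  0.002,  0.   , -0.001]), 'joint_torque': array([ -0.   , -62.759,   0.844, -37.183,   0.017,   0.014,  -0.   ]), 'tcp_pos': array([624.479,   0.001, 217.157]), 'tool_rot': array([[-0.   ,  1.   , -0.002],
       [ 1.   ,  0.   , -0.   ],
       [-0.   , -0.002, -1.   ]]), 'force': array([-0.092, -1.165, -0.233]), 'moment': array([-0.029,  0.032, -0.013]), 'gripper_width': 85.40665159093}
scene {'vfov': 56.556307522837415, 'cx': 256.18842200291925, 'cy': 192.33195405262347, 'k1': 0.003959257426934581, 'world_from_camera': array([[   0.667,    0.458,   -0.588, 1111.431],
       [   0.745,   -0.412,    0.524, -552.669],
       [  -0.002,   -0.787,   -0.616,  778.058],
       [   0.   ,    0.   ,    0.   ,    1.   ]])}
knob [(array([ 508.9, -222.6,  140.1]), 0.76)]
guard [(array([ 513.9, -214.6,   69.3]), 0.76)]
free_edge [(array([ 520.4, -356. ,  120. ]), 0.89)]
socket [(array([492.8, 370.4,  71.4]), 0.94)]
side {'vfov': 53.01714295412097, 'cx':
[... 186 characters left out ...]
1.922],
       [   0.014,   -0.779,   -0.627,  664.8  ],
       [   0.   ,    0.   ,    0.   ,    1.   ]])}
knob [(array([ 507.1, -219.7,  129.6]), 0.84)]
guard [(array([ 510.5, -219.1,   67.9]), 0.82)]
free_edge [(array([ 516.2, -360.5,  117.6]), 0.64)]
socket [(array([489.2, 373.8,  71.1]), 0.67)]
wrist {'vfov': 59.047673716642635, 'cx': 252.6153068669114, 'cy': 190.5131194588592, 'k1': -0.08024513233118356, 'world_from_camera': array([[  1.   ,   0.   ,   0.001, 625.627],
       [  0.   ,  -0.961,  -0.278,  71.196],
       [  0.   ,   0.278,  -0.961, 373.223],
       [  0.   ,   0.   ,   0.   ,   1.   ]])}
knob []
guard [(array([ 509.2, -213.6,   71.1]), 0.55)]
free_edge []
socket []
0.75
```

View pics/scene0.png

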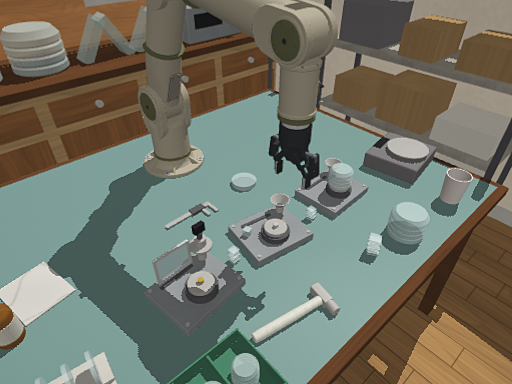

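View pics/side0.png

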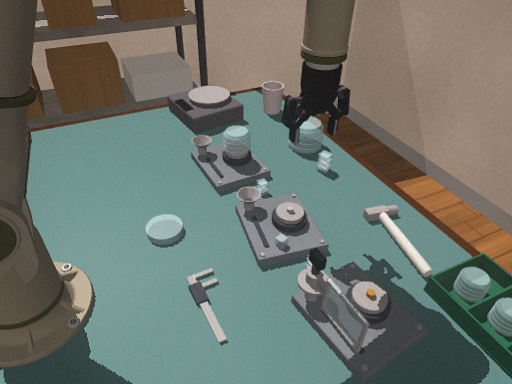

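View pics/wrist0.png

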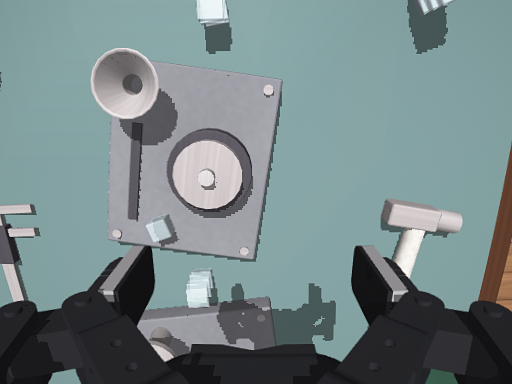

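The scene picture shows the guard on the near base, with its knob at scene (198,229) and side (317,260). The empty middle base has a cup at scene (280,201). The base with the ribbed glass has its cup at scene (333,163) and side (202,141). Next I'll measure these points, plus the strip and base edges for orientation.

Run:
```python
from h import *
np.set_printoptions(precision=1,suppress=True)
a=cv2.imread('pics/side0.png'); b=cv2.imread('pics/scene0.png')
c1=cv2.resize(a[110:200,170:290],None,fx=6,fy=6,interpolation=cv2.INTER_CUBIC)[:540,:720]
cv2.imwrite('pics/c1.png',c1)
cv2.imwrite('pics/c2.png',cv2.resize(a[230:370,270:430],None,fx=4,fy=4,interpolation=cv2.INTER_CUBIC))
cv2.imwrite('pics/c3.png',cv2.resize(b[210:320,130:260],None,fx=5,fy=5,interpolation=cv2.INTER_CUBIC))
cv2.imwrite('pics/c4.png',cv2.resize(b[140:230,280:390],None,fx=6,fy=6,interpolation=cv2.INTER_CUBIC))
```

```text
(no output)
```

View pics/c1.png

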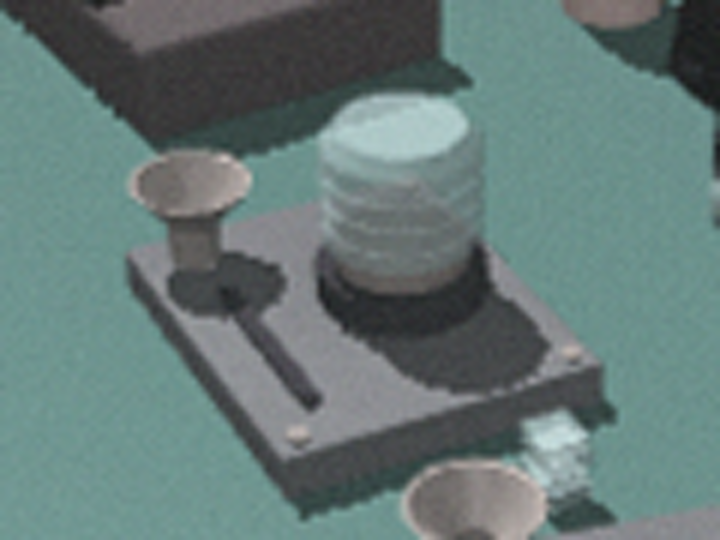

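View pics/c2.png

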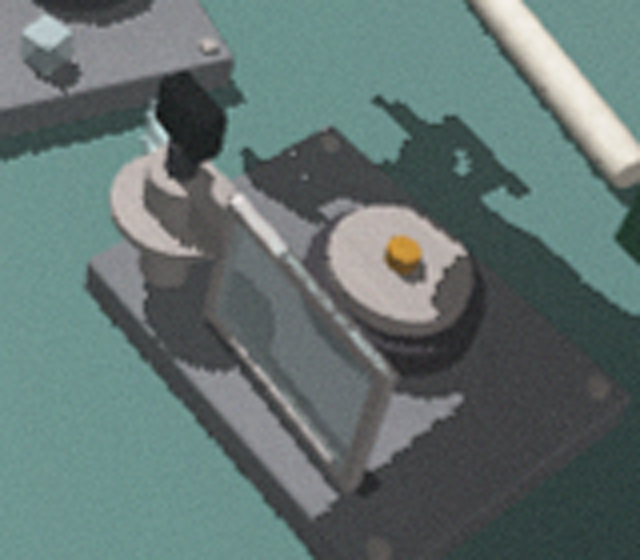

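View pics/c3.png

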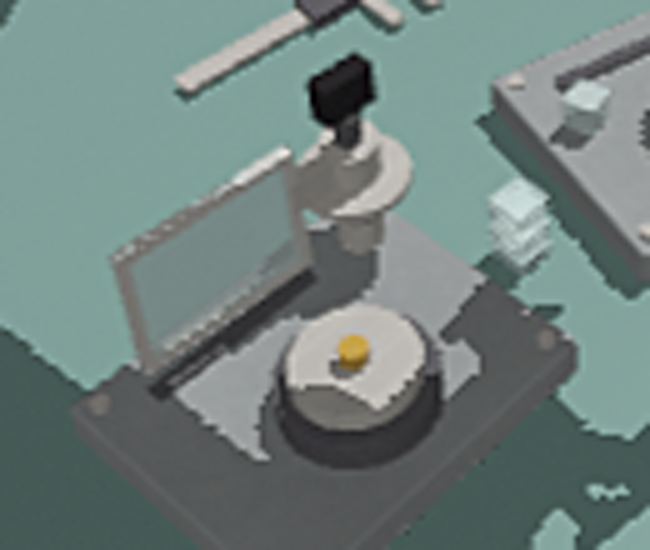

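View pics/c4.png

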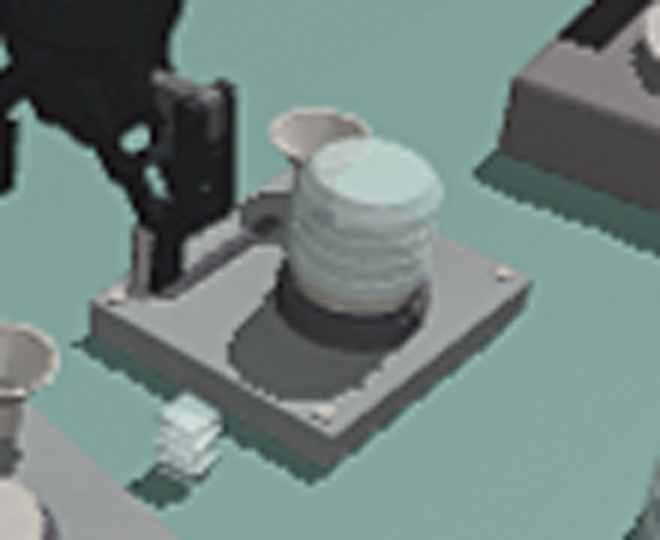

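Run:
```python
from h import *
np.set_printoptions(precision=1,suppress=True)
S=imaging.camera_model('side'); C=imaging.camera_model('scene')
p=lambda n,m,u,v,z: print(n,atz(m,u,v,z))
p('knob side',S,317.5,258.8,136);p('knob scene',C,198.4,228,136)
p('edge side',S,368,325,120);p('edge scene',C,152.4,261.6,120)
p('sock side',S,201.7,141.2,70);p('sock scene',C,333.7,162.8,70)
a=atz(S,208,159.2,25);b=atz(S,222.5,177.2,25);print('strip side',a,b,np.degrees(np.arctan2(*(b-a)[[1,0]])))
c=lambda x,y:(170+x/6,110+y/6)
A=atz(S,*c(128,255),25);B=atz(S,*c(288,460),25);D=atz(S,*c(605,365),25)
print('base side',A,B,D,np.degrees(np.arctan2(*(B-A)[[1,0]])),np.degrees(np.arctan2(*(D-B)[[1,0]])),np.linalg.norm(B-A),np.linalg.norm(D-B))
c=lambda x,y:(280+x/6,140+y/6)
A=atz(C,*c(92,300),25);B=atz(C,*c(335,435),25);D=atz(C,*c(530,285),25)
print('base scene',A,B,D,np.degrees(np.arctan2(*(B-A)[[1,0]])),np.degrees(np.arctan2(*(D-B)[[1,0]])),np.linalg.norm(B-A),np.linalg.norm(D-B))
```

```text
knob side [ 511.6 -219.2  136. ]
knob scene [ 510.9 -218.   136. ]
edge side [ 518.2 -360.1  120. ]
edge scene [ 518.4 -358.   120. ]
sock side [490.3 361.6  70. ]
sock scene [494.2 371.2  70. ]
strip side [495.1 328.4  25. ] [500.7 226.5  25. ] -86.88023187892836
base side [461.5 383.8  25. ] [473.4 191.2  25. ] [638.6 198.2  25. ] -86.48172992548521 2.41500410090975 192.92286633733198 165.3271104868706
base scene [473.9 196.6  25. ] [641.  206.8  25. ] [633.8 395.7  25. ] 3.4982679283912557 92.17724888480551 167.37267358582162 189.02364762437543
```

>>> {"op": "play_rows", "data": {"motion": [[5,-1.5,-1,0,0,0],[12,-4,-2,0,0,0],[16,-5,-2,0,0,0],[18,-5,-2,0,0,0],[18,-5,-2,0,0,0],[18,-5,-2,0,0,0],[18,-5,-2,0,0,0],[18,-5,-2,0,0,0],[18,-5,-2,0,0,0],[18,-5,-2,0,0,0],[18,-5,-2,0,0,0],[18,-5,-2,0,0,0],[18,-5,-2,0,0,0],[18,-5,-2,0,0,0],[18,-5,-2,0,0,0],[18,-5,-2,0,0,0],[12,-4,-2,0,0,0],[5,-2,0,0,0,0],[0,0,0,0,0,0],[0,0,0,0,0,0]], "grip": -1}}

```text
time_s: 2.42
tcp_pos: [543.5, 283.5, 251.2]
tool_rot: [[0.0, 1.0, 0.0], [1.0, -0.0, -0.001], [-0.001, 0.0, -1.0]]
force: [0.3, -1.0, -0.3]
gripper_width: 85.7
```

Run:
```python
from h import *
import pickle
np.set_printoptions(precision=3,suppress=True)
s=ctrl.read_state(); print(s['time_s'],s['tcp_pos'],s['joint_vel'])
m=imaging.camera_model('wrist'); pickle.dump(m,open('m1.pkl','wb')); snap('wrist','w1')
for t in ['socket','guard']: print(t,[(np.round(d['location'],1),round(d['conf'],2)) for d in nets.pinpoint('wrist',t)])
snap('side','s1');print([(np.round(d['location'],1),round(d['conf'],2)) for d in nets.pinpoint('side','knob')])
```

```text
2.4167 [543.536 283.517 251.151] [ 0.019  0.001  0.018  0.004  0.002 -0.002  0.004]
socket [(array([491.2, 369.2,  69.7]), 0.81)]
guard []
[]
```

View pics/w1.png

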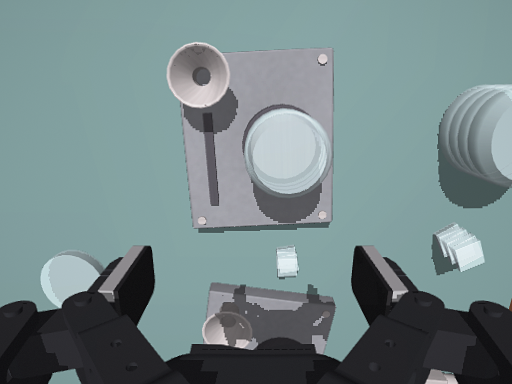

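The wrist picture shows the target cup's rim centred near (198,75), the strip from (207,115) to (214,205), and the glass at (288,150). I'll measure these more exactly.

Run:
```python
from h import *
import pickle
a=cv2.imread('pics/w1.png')
cv2.imwrite('pics/w1c.png',cv2.resize(a[35:240,155:345],None,fx=4,fy=2.9*4/2.9 if 0 else 2.9,interpolation=cv2.INTER_CUBIC))
cv2.imwrite('pics/w1d.png',cv2.resize(a[35:115,160:240],None,fx=7,fy=7,interpolation=cv2.INTER_CUBIC))
m=pickle.load(open('m1.pkl','rb'))
# strip: dark pixels
g=cv2.cvtColor(a,cv2.COLOR_BGR2GRAY)
pts=[]
for v in range(120,200,4):
    row=g[v,195:230].astype(float); w=np.clip(np.median(row)-25-row,0,None)
    if w.sum()>0: pts.append((v,195+(w*np.arange(35)).sum()/w.sum()))
pts=np.array(pts)
W=np.array([atz(m,u,v,25.5)[:2] for v,u in pts]); print(np.round(W[::3],1))
k=np.polyfit(W[:,1],W[:,0],1); print('yaw',np.degrees(np.arctan(-k[0])),'x at y=369',np.polyval(k,369), 'resid',np.std(W[:,0]-np.polyval(k,W[:,1])))
```

```text
[[494.6 325.7]
 [496.7 312.4]
 [495.7 299. ]
 [496.3 285.2]
 [497.  271.3]
 [497.9 257.1]
 [498.7 242.5]]
yaw 2.719542445790794 x at y=369 492.8107599292222 resid 0.3652632761524175
```

View pics/w1d.png

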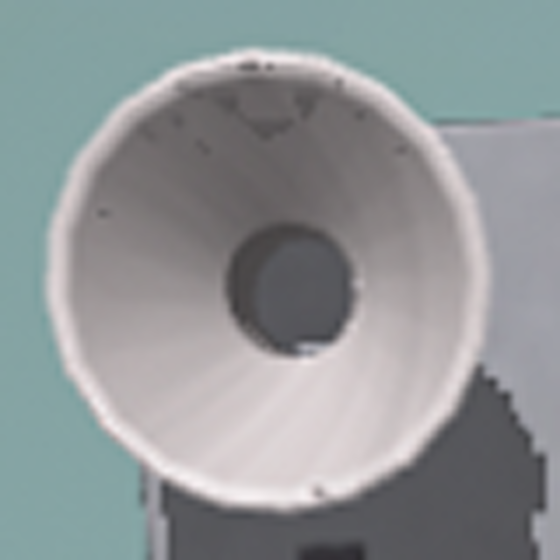

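View pics/w1c.png

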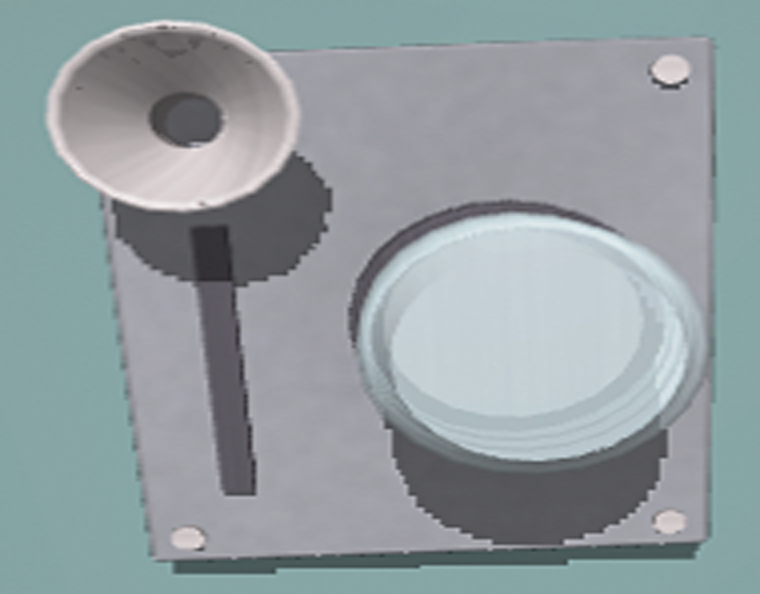

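>>> {"op": "play_rows", "data": {"motion": [[-10,-1,0,0,0,0],[-20,-1.5,0,0,0,0],[-28,-2,1,0,0,0],[-28,-2,1,0,0,0],[-28,-2,1,0,0,0],[-28,-2,1,0,0,0],[-28,-2,1,0,0,0],[-28,-2,1,0,0,0],[-28,-2,1,0,0,0],[-28,-2,1,0,0,0],[-28,-2,1,0,0,0],[-28,-2,1,0,0,0],[-28,-2,1,0,0,0],[-28,-2,1,0,0,0],[-28,-2,1,0,0,0],[-28,-2,1,0,0,0],[-28,-1,1,0,0,0],[-28,-1,1,0,0,0],[-16,0,0,0,0,0],[-8,0,0,0,0,-2.8]]}}

```text
time_s: 4.33
tcp_pos: [509.2, -222.4, 235.2]
tool_rot: [[-0.043, 0.999, -0.0], [0.999, 0.043, -0.001], [-0.001, -0.0, -1.0]]
force: [-0.1, 1.1, -0.5]
gripper_width: 85.2
```

Run:
```python
from h import *
import pickle
np.set_printoptions(precision=2,suppress=True)
m=pickle.load(open('m1.pkl','rb'))
print('rim',atz(m,198.3,74.7,70), 'hole?')
s=ctrl.read_state(); print(s['time_s'],s['tcp_pos'],s['joint_vel'])
mw=imaging.camera_model('wrist'); pickle.dump(mw,open('m2.pkl','wb')); snap('wrist','w2')
print([(np.round(d['location'],1),round(d['conf'],2)) for d in nets.pinpoint('wrist','knob')])
snap('scene','sc2')
for t in ['socket','knob','free_edge']: print(t,[(np.round(d['location'],1),round(d['conf'],2)) for d in nets.pinpoint('scene',t)])
snap('side','si2')
for t in ['socket','knob','free_edge']: print(t,[(np.round(d['location'],1),round(d['conf'],2)) for d in nets.pinpoint('side',t)])
```

```text
rim [492.82 371.75  70.  ] hole?
4.3333 [ 509.22 -222.42  235.18] [ 0.15  0.07 -0.03 -0.09 -0.02  0.02  0.8 ]
[(array([ 510.4, -222.4,  133.1]), 0.63)]
socket [(array([492. , 370.8,  70.7]), 0.79)]
knob [(array([ 509.3, -222.4,  141. ]), 0.63), (array([ 518.8, -355.4,  120.1]), 0.22)]
free_edge [(array([ 519. , -354.6,  121.2]), 0.98)]
socket [(array([490.2, 373. ,  69. ]), 0.61)]
knob [(array([ 506.5, -218.4,  133.6]), 0.61)]
free_edge [(array([ 515.1, -358.6,  120. ]), 0.94)]
```

View pics/w2.png

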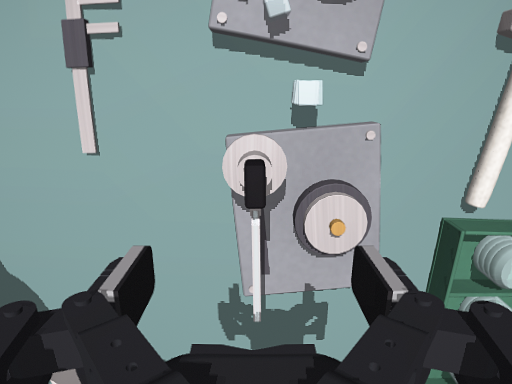

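View pics/sc2.png

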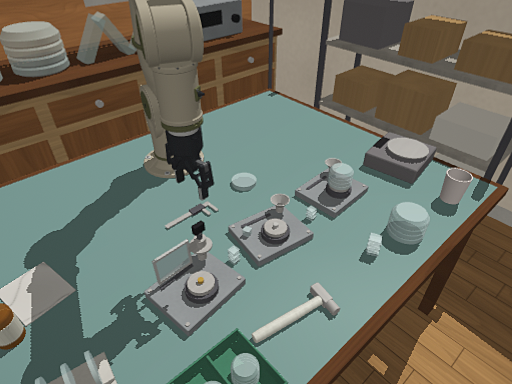

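Run:
```python
from h import *
import pickle
np.set_printoptions(precision=2,suppress=True)
s=ctrl.read_state(); print(s['time_s'],s['tcp_pos'],s['joint_vel'],s['tool_rot'][:,0])
m=imaging.camera_model('wrist'); pickle.dump(m,open('m2.pkl','wb')); a=snap('wrist','w3')
print([(np.round(d['location'],1),round(d['conf'],2)) for d in nets.pinpoint('wrist','knob')])
b=cv2.imread('pics/w3.png')
cv2.imwrite('pics/w3c.png',cv2.resize(b[125:330,205:305],None,fx=5,fy=2.9,interpolation=cv2.INTER_CUBIC))
cv2.imwrite('pics/w3d.png',cv2.resize(b[130:215,210:300],None,fx=7,fy=7,interpolation=cv2.INTER_CUBIC))
```

```text
4.8333 [ 511.18 -217.19  235.26] [ 0.  0.  0. -0.  0. -0.  0.] [-0.05  1.    0.  ]
[(array([ 507.2, -221. ,  133.6]), 0.78)]
```

View pics/w3d.png

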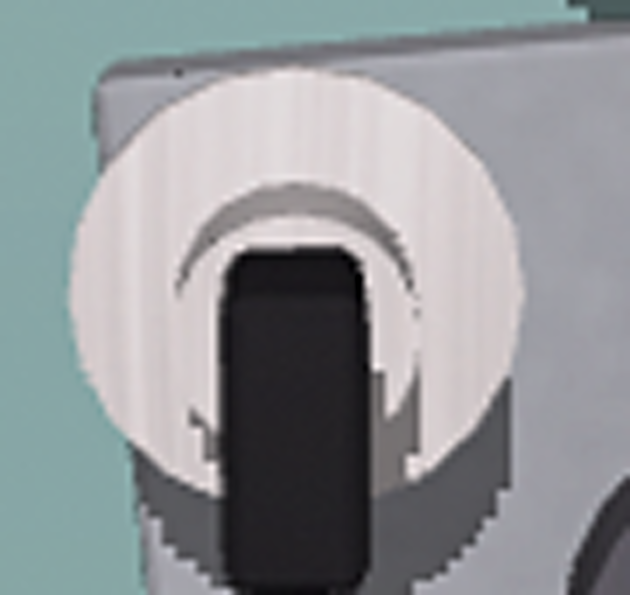

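View pics/w3c.png

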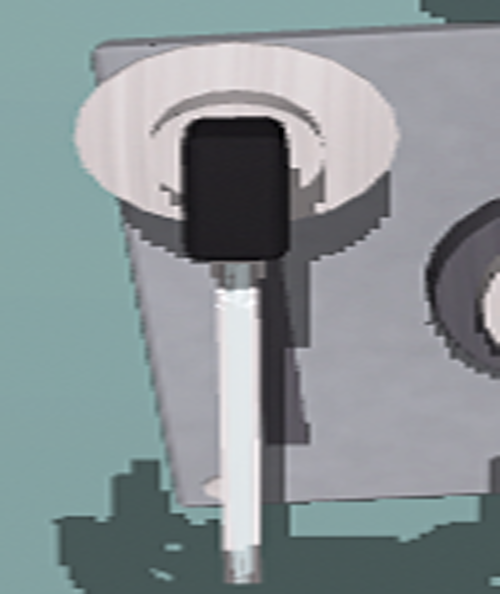

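Run:
```python
from h import *
import pickle
np.set_printoptions(precision=2,suppress=True)
m=pickle.load(open('m2.pkl','rb'))
print('knobtop',atz(m,252.3,193,150),[atz(m,210+x/7,130+y/7,150) for x,y in[(222,440),(370,440),(296,293),(296,590)]])
a=atz(m,205+238/5,125+300/2.9,120);b=atz(m,205+245/5,125+578/2.9,120);print(a,b,np.degrees(np.arctan2(b[0]-a[0],a[1]-b[1])))
print('flange',atz(m,210+297/7,130+285/7,74))
```

```text
knobtop [ 511.8  -217.51  150.  ] [array([ 503.97, -217.79,  150.  ]), array([ 519.59, -217.01,  150.  ]), array([ 510.99, -201.51,  150.  ]), array([ 512.62, -234.22,  150.  ])]
[ 514.08 -258.12  120.  ] [ 520.34 -356.46  120.  ] 3.647273011846988
flange [ 511.92 -217.89   74.  ]
```

>>> {"op": "play_rows", "data": {"motion": [[-0.4,0.6,4,0,0,-0.5],[0,0,8,0,0,0],[0,0,10,0,0,0],[0,0,12,0,0,0],[0,0,12,0,0,0],[0,0,12,0,0,0],[0,0,12,0,0,0],[0,0,10,0,0,0],[0,0,10,0,0,0],[0,0,8,0,0,0],[0,0,6,0,0,0],[0,0,3,0,0,0],[0,0,0,0,0,0],[0,0,0,0,0,0],[0,0,0,0,0,0]]}}

```text
time_s: 6.18
tcp_pos: [512.0, -218.5, 128.8]
tool_rot: [[-0.058, 0.998, 0.001], [0.998, 0.058, -0.0], [-0.0, 0.001, -1.0]]
force: [0.4, -0.0, -0.2]
gripper_width: 85.4
```

Run:
```python
from h import *
np.set_printoptions(precision=2,suppress=True)
s=ctrl.read_state(); print(s['time_s'],s['tcp_pos'],s['force'])
b=cv2.cvtColor(snap('side','si4'),cv2.COLOR_RGB2BGR)
c=cv2.cvtColor(snap('scene','sc4'),cv2.COLOR_RGB2BGR)
cv2.imwrite('pics/x4.png',np.hstack([cv2.resize(b[190:340,240:400],None,fx=2.5,fy=3,interpolation=cv2.INTER_CUBIC),cv2.resize(c[170:320,120:280],None,fx=2.5,fy=3,interpolation=cv2.INTER_CUBIC)]))
```

```text
6.1833 [ 512.02 -218.48  128.81] [ 0.37 -0.01 -0.19]
```

View pics/x4.png

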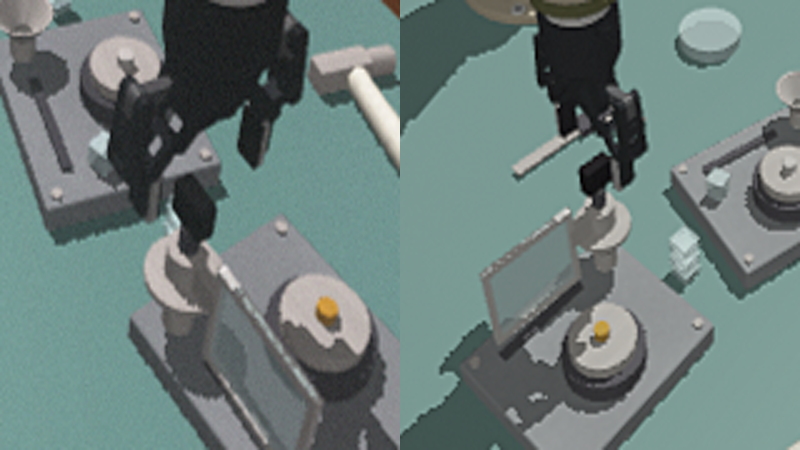

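The jaws straddle the knob on both sides, with no contact yet. I'll close them.

>>> {"op": "play_rows", "data": {"motion": [[0,0,0,0,0,0],[0,0,0,0,0,0],[0,0,0,0,0,0],[0,0,0,0,0,0],[0,0,0,0,0,0],[0,0,0,0,0,0],[0,0,0,0,0,0],[0,0,0,0,0,0],[0,0,0,0,0,0],[0,0,0,0,0,0],[0,0,0,0,0,0],[0,0,0,0,0,0]], "grip": 1}}

```text
time_s: 7.28
tcp_pos: [511.5, -218.4, 128.3]
tool_rot: [[-0.057, 0.998, -0.0], [0.998, 0.057, 0.0], [0.0, -0.0, -1.0]]
force: [-3.7, 0.4, 5.0]
gripper_width: 14.1
```

Run:
```python
from h import *
np.set_printoptions(precision=2,suppress=True)
s=ctrl.read_state(); print(s['time_s'],s['tcp_pos'],s['force'],s['moment'],s['gripper_width'])
b=cv2.cvtColor(snap('side','si5'),cv2.COLOR_RGB2BGR)
c=cv2.cvtColor(snap('scene','sc5'),cv2.COLOR_RGB2BGR)
cv2.imwrite('pics/x5.png',np.hstack([cv2.resize(b[190:340,240:400],None,fx=2.5,fy=3,interpolation=cv2.INTER_CUBIC),cv2.resize(c[170:320,120:280],None,fx=2.5,fy=3,interpolation=cv2.INTER_CUBIC)]))
```

```text
7.2833 [ 511.48 -218.4   128.32] [-3.75  0.43  4.99] [0.14 0.74 0.03] 14.107591144963205
```

View pics/x5.png

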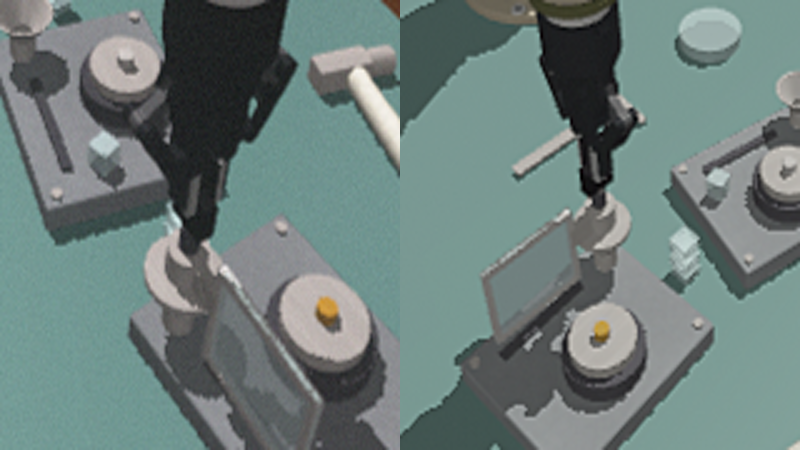

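The knob is held (opening 14.1 mm). I'll pull slowly straight up.

>>> {"op": "play_rows", "data": {"motion": [[0,0,-2,0,0,0],[0,0,-3,0,0,0],[0,0,-4,0,0,0],[0,0,-4,0,0,0],[0,0,-4,0,0,0],[0,0,-3,0,0,0],[0,0,-3,0,0,0],[0,0,-3,0,0,0],[0,0,-4,0,0,0],[0,0,-5,0,0,0],[0,0,-6,0,0,0],[0,0,-7,0,0,0],[0,0,-8,0,0,0],[0,0,-8,0,0,0],[0,0,-8,0,0,0],[0,0,-6,0,0,0],[0,0,-4,0,0,0],[0,0,0,0,0,0],[0,0,0,0,0,0]]}}

```text
time_s: 8.97
tcp_pos: [511.7, -218.3, 210.2]
tool_rot: [[-0.058, 0.998, 0.0], [0.998, 0.058, 0.0], [0.0, 0.0, -1.0]]
force: [-0.0, 0.4, -4.5]
gripper_width: 13.9
```

Run:
```python
from h import *
np.set_printoptions(precision=2,suppress=True)
s=ctrl.read_state(); print(s['time_s'],s['tcp_pos'],s['force'],s['moment'],s['gripper_width'])
b=cv2.cvtColor(snap('side','si6'),cv2.COLOR_RGB2BGR)
print([(np.round(d['location'],1),round(d['conf'],2)) for t in ['guard','free_edge'] for d in nets.pinpoint('side',t)])
c=cv2.cvtColor(snap('scene','sc6'),cv2.COLOR_RGB2BGR)
print([(np.round(d['location'],1),round(d['conf'],2)) for t in ['guard','free_edge'] for d in nets.pinpoint('scene',t)])
cv2.imwrite('pics/x6.png',np.hstack([cv2.resize(b[170:350,240:400],None,fx=2.5,fy=2.5,interpolation=cv2.INTER_CUBIC),cv2.resize(c[150:330,120:280],None,fx=2.5,fy=2.5,interpolation=cv2.INTER_CUBIC)]))
```

```text
8.9667 [ 511.67 -218.31  210.24] [-0.01  0.35 -4.51] [ 0.02  0.   -0.03] 13.920246855900729
[(array([ 508.7, -221.3,  136.9]), 0.56), (array([ 516.4, -363.4,  181.1]), 0.86)]
[(array([ 513.2, -216.6,  132.4]), 0.68), (array([ 519.1, -354.9,  180.6]), 0.78)]
```

View pics/x6.png

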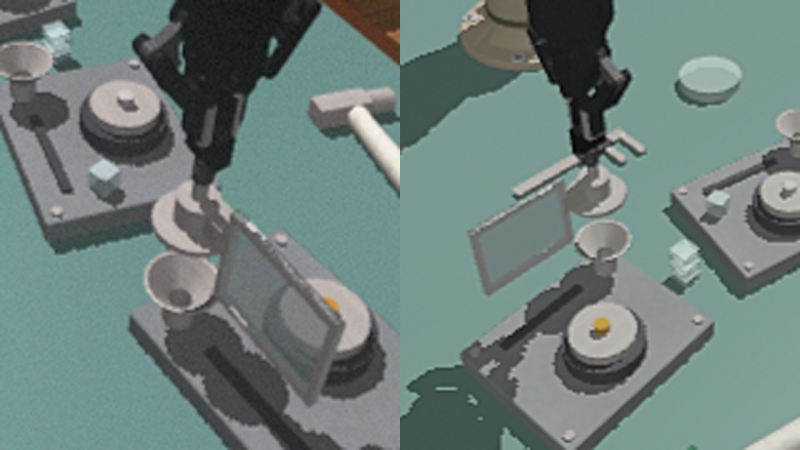

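The guard is off its base (about 4.5 N of weight, upright). Before the transfer I'll check the socket estimate against the side and scene pictures.

Run:
```python
from h import *
np.set_printoptions(precision=2,suppress=True)
out=[]
for cam,f in [('side','si6'),('scene','sc6')]:
    m=imaging.camera_model(cam); im=cv2.imread(f'pics/{f}.png')
    c=proj(m,[492.5,371,70]); print(cam,c)
    x0,y0=int(c[0])-30,int(c[1])-30
    z=cv2.resize(im[y0:y0+60,x0:x0+60],None,fx=6.5,fy=6.5,interpolation=cv2.INTER_CUBIC)
    P=np.array([(proj(m,[492.5+31*np.cos(t),371+31*np.sin(t),70])-[x0,y0]+.5)*6.5 for t in np.linspace(0,6.283,60)])
    cv2.polylines(z,[P.astype(int)],True,(0,0,255),1); out.append(z)
cv2.imwrite('pics/x7.png',np.hstack(out))
```

```text
side [201.34 139.55]
scene [333.29 162.63]
```

View pics/x7.png

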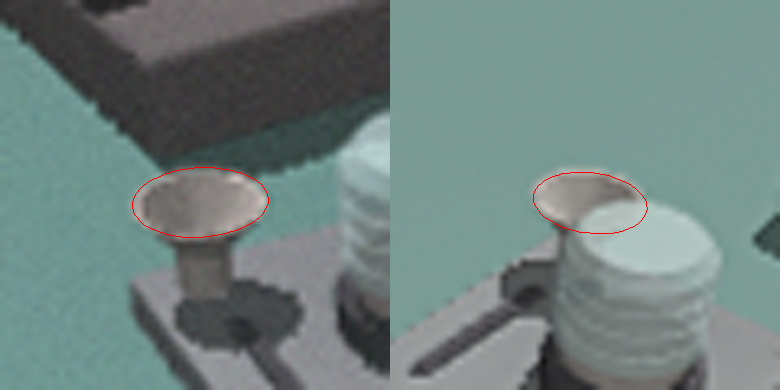

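The red rim drawn at (492.5, 371, 70) matches the cup in both views to within about 1 mm. I'll start the transfer.

>>> {"op": "play_rows", "data": {"motion": [[4,0,-2,0,0,0],[8,0.5,-2,0,0,0],[14,0.5,-2,0,0,0],[20,0.5,-2,0,0,0],[24,0.5,-2,0,0,0],[24,0.5,-2,0,0,0],[24,0.5,-2,0,0,0],[24,0.5,-2,0,0,0],[24,0.5,-2,0,0,0],[24,0.5,-2,0,0,0],[24,0.5,-2,0,0,0],[24,0.5,-2,0,0,0],[24,0.5,-2,0,0,0],[24,0.5,-2,0,0,0],[24,0.5,-2,0,0,0],[24,0.5,0,0,0,0],[24,0.5,0,0,0,0],[24,0.5,0,0,0,0],[24,0.5,0,0,0,0],[24,0.5,0,0,0,0]]}}

```text
time_s: 10.93
tcp_pos: [495.6, 213.4, 240.6]
tool_rot: [[-0.058, 0.998, 0.0], [0.998, 0.058, 0.0], [0.0, 0.0, -1.0]]
force: [1.4, -0.0, -4.2]
gripper_width: 14.2
```

>>> {"op": "play_rows", "data": {"motion": [[24,0.5,0,0,0,0],[24,0.5,0,0,0,0],[24,0.5,0,0,0,0],[24,0.5,0,0,0,0],[20,0.5,0,0,0,0],[16,0.5,0,0,0,0],[12,0.5,0,0,0,0],[8,0.5,0,0,0,0],[5,0.5,0,0,0,0.4],[2.6,0.5,0,0,0,0],[0,0,0,0,0,0],[0,0,0,0,0,0],[0,0,0,0,0,0],[0,0,0,0,0,0],[0,0,0,0,0,0],[0,0,0,0,0,0]]}}

```text
time_s: 12.27
tcp_pos: [492.3, 370.8, 240.3]
tool_rot: [[-0.05, 0.999, 0.0], [0.999, 0.05, -0.0], [-0.0, 0.0, -1.0]]
force: [-0.7, 0.8, -4.4]
gripper_width: 14.4
```

Run:
```python
from h import *
import pickle
np.set_printoptions(precision=3,suppress=True)
s=ctrl.read_state(); print(s['time_s'],s['tcp_pos'],s['force'],s['moment'],s['gripper_width'],s['tool_rot'][:,0])
m=imaging.camera_model('wrist'); pickle.dump(m,open('m8.pkl','wb')); snap('wrist','w8')
snap('side','si8')
print([(np.round(d['location'],1),round(d['conf'],2)) for t in ['guard','free_edge'] for d in nets.pinpoint('side',t)])
snap('scene','sc8')
print([(np.round(d['location'],1),round(d['conf'],2)) for t in ['guard','free_edge'] for d in nets.pinpoint('scene',t)])
b=cv2.imread('pics/si8.png');c=cv2.imread('pics/sc8.png')
cv2.imwrite('pics/x8.png',np.hstack([cv2.resize(b[60:210,140:300],None,fx=2.5,fy=3,interpolation=cv2.INTER_CUBIC),cv2.resize(c[80:230,270:400],None,fx=3,fy=3,interpolation=cv2.INTER_CUBIC)]))
```

```text
12.2667 [492.266 370.755 240.308] [-0.683  0.834 -4.364] [0.074 0.01  0.031] 14.35057074036097 [-0.05   0.999 -0.   ]
[(array([491.2, 368.1, 161.8]), 0.97), (array([497.3, 227.2, 210.8]), 0.7)]
[(array([495.5, 373.3, 159.6]), 0.67), (array([501.8, 232.1, 213.8]), 0.88)]
```

View pics/x8.png

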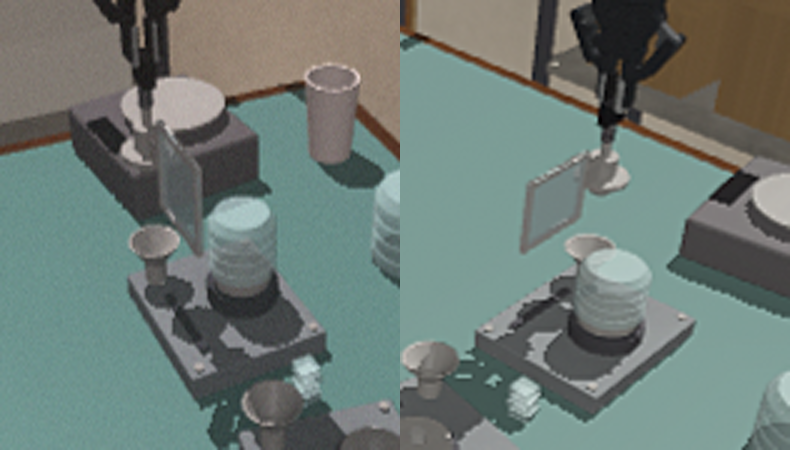

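View pics/w8.png

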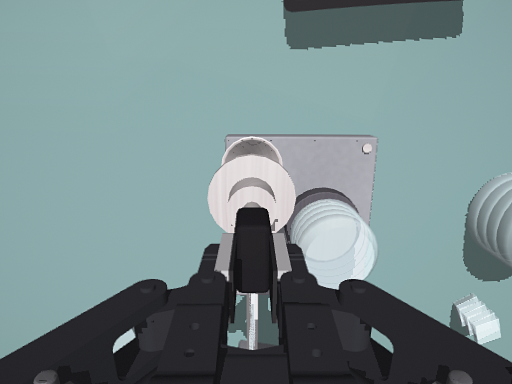

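The guard hangs upright over the cup, with its panel above the strip and clear of the glass. I'll overlay the predicted flange and rim circles on the wrist picture.

Run:
```python
from h import *
import pickle
m=pickle.load(open('m8.pkl','rb')); im=cv2.imread('pics/w8.png')
x0,y0=190,120; k=5.5
z=cv2.resize(im[y0:y0+108,x0:x0+140],None,fx=k,fy=k,interpolation=cv2.INTER_CUBIC)
def circ(c,r,col):
    P=np.array([(proj(m,[c[0]+r*np.cos(t),c[1]+r*np.sin(t),c[2]])-[x0,y0]+.5)*k for t in np.linspace(0,6.283,80)])
    cv2.polylines(z,[P.astype(int)],True,col,1)
circ([492.3,370.8,168],31,(0,255,0)); circ([492.3,370.8,164],31,(255,255,0));circ([492.3,371.3,70],31,(0,0,255))
cv2.imwrite('pics/x9.png',z)
```

```text
(no output)
```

View pics/x9.png

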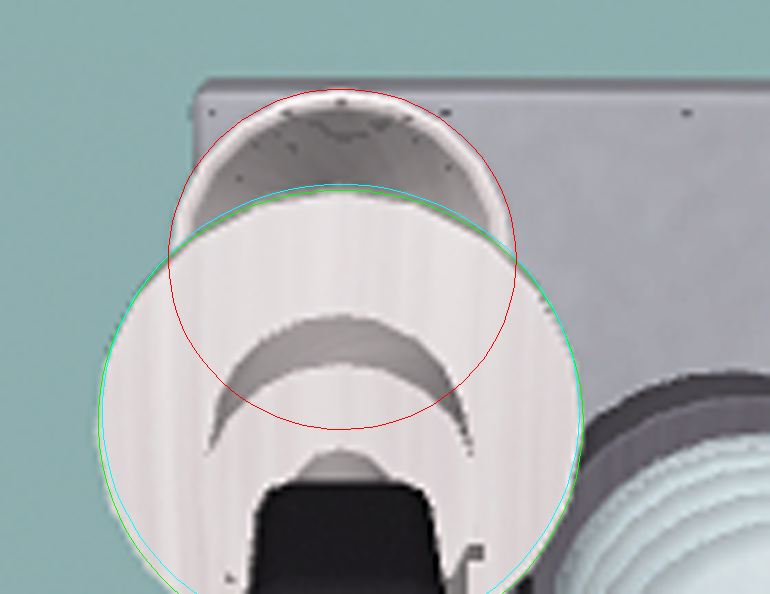

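The alignment is within about 1 mm in x and y. I'll lower to just above seating, then go slowly.

>>> {"op": "play_rows", "data": {"motion": [[0.7,0,3,0,0,0],[0,0,6,0,0,0],[0,0,8,0,0,0],[0,0,8,0,0,0],[0,0,8,0,0,0],[0,0,8,0,0,0],[0,0,8,0,0,0],[0,0,7,0,0,0],[0,0,6,0,0,0],[0,0,5,0,0,0],[0,0,4,0,0,0],[0,0,3,0,0,0],[0,0,3,0,0,0],[0,0,2,0,0,0],[0,0,2,0,0,0],[0,0,2,0,0,0],[0,0,2,0,0,0],[0,0,0,0,0,0],[0,0,0,0,0,0]]}}

```text
time_s: 14.2
tcp_pos: [492.1, 371.8, 155.1]
tool_rot: [[-0.051, 0.999, -0.0], [0.999, 0.051, -0.0], [-0.0, -0.0, -1.0]]
force: [0.7, -0.2, -4.2]
gripper_width: 13.6
```

Run:
```python
from h import *
np.set_printoptions(precision=3,suppress=True)
s=ctrl.read_state(); print(s['time_s'],s['tcp_pos'],s['force'],s['moment'],s['gripper_width'],s['tool_rot'][:,0])
snap('side','si9')
print([(np.round(d['location'],1),round(d['conf'],2)) for t in ['guard','free_edge'] for d in nets.pinpoint('side',t)])
snap('scene','sc9')
print([(np.round(d['location'],1),round(d['conf'],2)) for t in ['guard','free_edge'] for d in nets.pinpoint('scene',t)])
b=cv2.imread('pics/si9.png');c=cv2.imread('pics/sc9.png')
cv2.imwrite('pics/x10.png',np.hstack([cv2.resize(b[80:210,150:280],None,fx=3,fy=3,interpolation=cv2.INTER_CUBIC),cv2.resize(c[100:230,270:400],None,fx=3,fy=3,interpolation=cv2.INTER_CUBIC)]))
```

```text
14.2 [492.065 371.785 155.15 ] [ 0.697 -0.197 -4.172] [ 0.066 -0.063 -0.053] 13.566408785692827 [-0.051  0.999 -0.   ]
[(array([492. , 371.3,  80. ]), 0.7), (array([494.9, 230.1, 127.8]), 0.91)]
[(array([494.2, 375.3,  77. ]), 0.82), (array([500.9, 235.8, 124.8]), 0.93)]
```

View pics/x10.png

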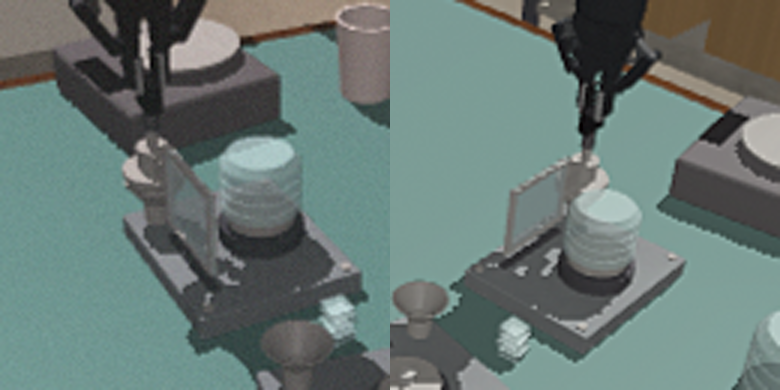

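The guard is just above the rim and still carrying its full weight. I'll lower it in small steps and watch the force.

>>> {"op": "play_rows", "data": {"motion": [[0,0,1.5,0,0,0],[0,0,1.5,0,0,0],[0,0,1.5,0,0,0],[0,0,1.5,0,0,0],[0,0,0,0,0,0],[0,0,0,0,0,0]]}}

```text
time_s: 15.0
tcp_pos: [492.0, 371.7, 149.0]
tool_rot: [[-0.051, 0.999, -0.0], [0.999, 0.051, -0.0], [-0.0, -0.0, -1.0]]
force: [0.3, 0.1, -4.2]
gripper_width: 14.0
```

>>> {"op": "play_rows", "data": {"motion": [[0,0,1.5,0,0,0],[0,0,1.5,0,0,0],[0,0,1,0,0,0],[0,0,0,0,0,0],[0,0,0,0,0,0]]}}

```text
time_s: 15.42
tcp_pos: [492.1, 371.9, 145.3]
tool_rot: [[-0.051, 0.999, -0.0], [0.999, 0.051, 0.0], [0.0, 0.0, -1.0]]
force: [-0.1, -0.3, -3.8]
gripper_width: 14.2
```

>>> {"op": "play_rows", "data": {"motion": [[0,0,1.5,0,0,0],[0,0,1.5,0,0,0],[0,0,1,0,0,0],[0,0,0,0,0,0],[0,0,0,0,0,0]]}}

```text
time_s: 15.83
tcp_pos: [492.1, 371.9, 141.1]
tool_rot: [[-0.051, 0.999, -0.0], [0.999, 0.051, 0.0], [0.0, -0.0, -1.0]]
force: [0.8, 0.6, -3.3]
gripper_width: 14.2
```

>>> {"op": "play_rows", "data": {"motion": [[0,0,1.5,0,0,0],[0,0,1.5,0,0,0],[0,0,1,0,0,0],[0,0,0,0,0,0],[0,0,0,0,0,0],[0,0,0,0,0,0]]}}

```text
time_s: 16.33
tcp_pos: [492.1, 371.9, 137.3]
tool_rot: [[-0.051, 0.999, -0.0], [0.999, 0.051, 0.0], [0.0, -0.0, -1.0]]
force: [0.6, -0.2, -3.4]
gripper_width: 14.3
```

Run:
```python
from h import *
np.set_printoptions(precision=3,suppress=True)
s=ctrl.read_state(); print(s['time_s'],s['tcp_pos'],s['force'],s['moment'],s['gripper_width'],s['tool_rot'][:,0])
for cam,f in [('side','si10'),('scene','sc10')]:
    snap(cam,f)
    print([(np.round(d['location'],1),round(d['conf'],2)) for t in ['guard','free_edge'] for d in nets.pinpoint(cam,t)])
b=cv2.imread('pics/si10.png');c=cv2.imread('pics/sc10.png')
cv2.imwrite('pics/x11.png',np.hstack([cv2.resize(b[90:190,165:265],None,fx=4,fy=5,interpolation=cv2.INTER_CUBIC),cv2.resize(c[120:220,290:390],None,fx=4,fy=5,interpolation=cv2.INTER_CUBIC)]))
print(s['force'],ctrl.read_state()['force'])
```

```text
16.3333 [492.065 371.903 137.255] [ 0.577 -0.21  -3.368] [ 0.174  0.115 -0.034] 14.346045456923546 [-0.051  0.999  0.   ]
[(array([490.9, 368.3,  72.6]), 0.77), (array([496. , 229.3, 117.6]), 0.56)]
[(array([495.2, 372.3,  68.3]), 0.59), (array([501.3, 236. , 116. ]), 0.83)]
[ 0.577 -0.21  -3.368] [-0.167  0.467 -2.888]
```

View pics/x11.png

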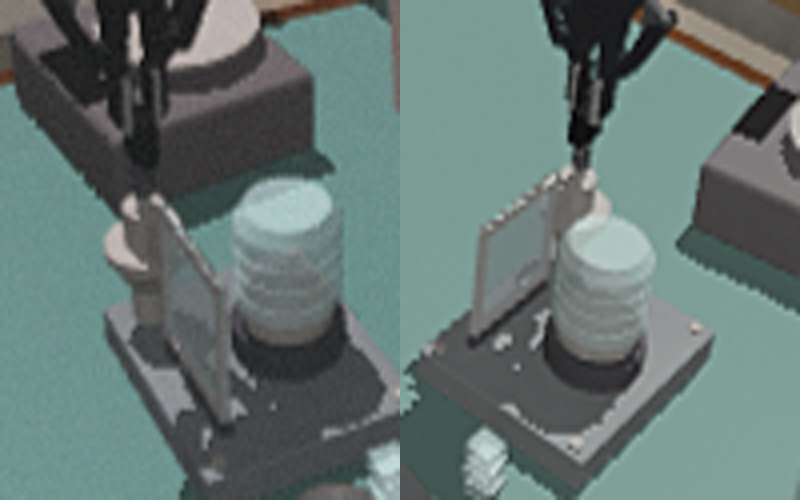

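The guard is seated: flange near 70, edge near 118, panel along the strip. The hand now carries only the spring load. I'll let go.

>>> {"op": "play_rows", "data": {"motion": [[0,0,0,0,0,0],[0,0,0,0,0,0],[0,0,0,0,0,0],[0,0,0,0,0,0],[0,0,0,0,0,0],[0,0,0,0,0,0],[0,0,0,0,0,0],[0,0,0,0,0,0],[0,0,0,0,0,0],[0,0,0,0,0,0],[0,0,0,0,0,0],[0,0,0,0,0,0]], "grip": -1}}

```text
time_s: 17.63
tcp_pos: [492.1, 371.9, 137.2]
tool_rot: [[-0.051, 0.999, -0.0], [0.999, 0.051, 0.0], [0.0, -0.0, -1.0]]
force: [-0.6, 1.2, -0.1]
gripper_width: 85.4
```

>>> {"op": "play_rows", "data": {"motion": [[0,0,-4,0,0,0],[0,0,-8,0,0,0],[0,0,-12,0,0,0],[0,0,-12,0,0,0],[0,0,-12,0,0,0],[0,0,-12,0,0,0],[0,0,-12,0,0,0],[0,0,-12,0,0,0],[0,0,-12,0,0,0],[0,0,-8,0,0,0],[0,0,-4,0,0,0],[0,0,0,0,0,0],[0,0,0,0,0,0],[0,0,0,0,0,0],[0,0,0,0,0,0]]}}

```text
time_s: 18.88
tcp_pos: [491.8, 371.5, 244.2]
tool_rot: [[-0.051, 0.999, -0.001], [0.999, 0.051, -0.001], [-0.001, -0.001, -1.0]]
force: [-0.6, 0.0, -1.0]
gripper_width: 85.4
```

Run:
```python
from h import *
import pickle
np.set_printoptions(precision=3,suppress=True)
s=ctrl.read_state(); print(s['time_s'],s['tcp_pos'],s['force'],s['gripper_width'],s['joint_vel'])
pickle.dump(imaging.camera_model('wrist'),open('m12.pkl','wb'))
for cam,f in [('wrist','w12'),('side','si12'),('scene','sc12')]:
    snap(cam,f)
    for t in ['knob','guard','free_edge']: print(cam,t,[(np.round(d['location'],1),round(d['conf'],2)) for d in nets.pinpoint(cam,t)])
b=cv2.imread('pics/si12.png');c=cv2.imread('pics/sc12.png')
cv2.imwrite('pics/x12.png',np.hstack([cv2.resize(b[90:190,165:265],None,fx=4,fy=5,interpolation=cv2.INTER_CUBIC),cv2.resize(c[120:220,290:390],None,fx=4,fy=5,interpolation=cv2.INTER_CUBIC)]))
```

```text
18.8833 [491.793 371.543 244.244] [-0.551  0.021 -0.96 ] 85.35970824887626 [-0.001  0.    -0.001 -0.004 -0.     0.001 -0.001]
wrist knob [(array([488.9, 369.3, 134.8]), 0.76)]
wrist guard [(array([490.6, 376.9,  71.4]), 0.56)]
wrist free_edge [(array([499.8, 227.5, 118.5]), 0.59)]
side knob [(array([488. , 373.2, 131.8]), 0.71), (array([492.3, 371. ,  72.9]), 0.38)]
side guard [(array([489.4, 370.5,  67.6]), 0.9)]
side free_edge [(array([496.3, 231.3, 119.1]), 0.74)]
scene knob [(array([491.5, 368.3, 140.7]), 0.57)]
scene guard [(array([495. , 374.5,  67.2]), 0.88)]
scene free_edge [(array([498.8, 235.1, 119.8]), 0.64)]
```

View pics/x12.png

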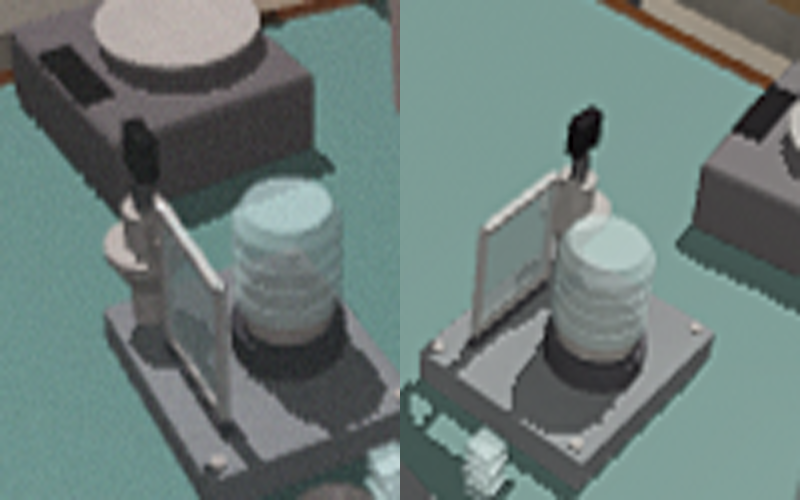

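View pics/w12.png

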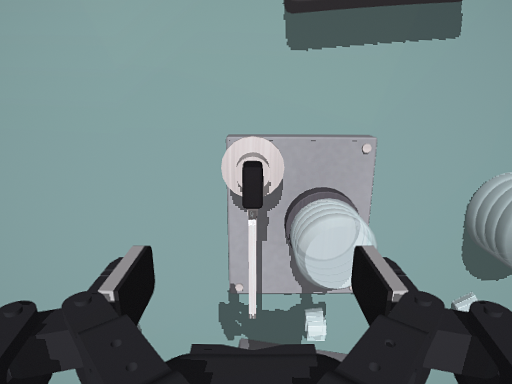

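The jaws are clear. The guard stands upright along the strip, and the networks average a knob height of about 136, which is home. I'll confirm the pin height and yaw by overlay.

Run:
```python
from h import *
import pickle
out=[]
x,y,th=492.3,371.6,np.radians(2.8)
R=np.array([[np.cos(th),-np.sin(th)],[np.sin(th),np.cos(th)]])
W=lambda p:np.r_[R@np.array(p[:2])+[x,y],p[2]]
for cam,f,box in [('side','si12',(180,100)),('scene','sc12',(305,125)),('wrist','w12',None)]:
    m=pickle.load(open('m12.pkl','rb')) if cam=='wrist' else imaging.camera_model(cam)
    im=cv2.imread(f'pics/{f}.png'); 
    (x0,y0),n,k=(box,65,4) if box else ((150,130),200,1.3)
    if not box: x0,y0,n=190,135,190; k=260/190
    z=cv2.resize(im[y0:y0+n,x0:x0+n],(260,260) if not box else (260,260),interpolation=cv2.INTER_CUBIC); k=260/n
    pr=lambda p:tuple(((proj(m,W(p))-[x0,y0]+.5)*k).astype(int))
    for zz in(122,150):
        P=[pr((a*8,b*17,zz)) for a,b in((-1,-1),(1,-1),(1,1),(-1,1))]
        cv2.polylines(z,[np.array(P)],True,(0,0,255),1)
    P=[pr((0,-36,120)),pr((0,-140,120)),pr((0,-140,34))]; cv2.polylines(z,[np.array(P)],False,(0,255,0),1)
    out.append(z)
cv2.imwrite('pics/x13.png',cv2.resize(np.hstack(out),None,fx=1,fy=1))
m=pickle.load(open('m12.pkl','rb'))
g=cv2.cvtColor(cv2.imread('pics/w12.png'),cv2.COLOR_BGR2GRAY)
L=[]
for v in range(226,312,4):
    r=g[v,240:268].astype(float); w=np.clip(r-np.percentile(r,75)-20,0,None)
    if w.sum()>50: u=240+(w*np.arange(28)).sum()/w.sum(); L.append(atz(m,u,v,120)[:2])
L=np.array(L); q=np.polyfit(L[:,1],L[:,0],1); print(len(L),'panel yaw',np.degrees(np.arctan(-q[0])),np.std(L[:,0]-np.polyval(q,L[:,1])), 'x at pin',np.polyval(q,371.6))
```

```text
13 panel yaw 2.5998372989929988 0.05966635808544262 x at pin 492.6176223864117
```

View pics/x13.png

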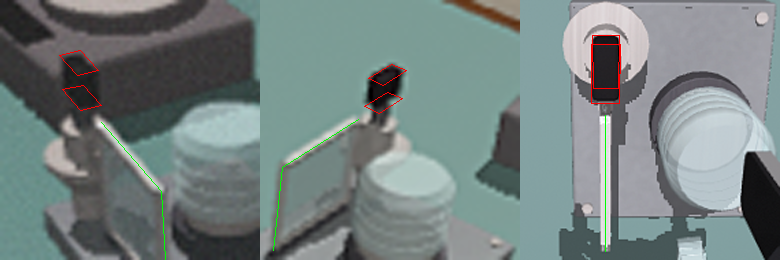

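The knob matches its home height of 136 in both fixed views. The panel yaw is 2.6° against 2.7° for the strip. I'll hand in.

```bash
python3 -c "
from h import *
print(order.finish_job()); print(ctrl.read_state()['time_s'])"
```

```text
the job is handed in; nothing more can be done
None
the job is handed in; nothing more can be done
```

The guard is now in the hinge socket of the base with the ribbed glass, and I handed the job in at about 19 s of the 48 s allowed. I gripped it by the knob, pulled the pin up and lifted the guard off. I carried it over, lowered it until the flange seated, let go and raised the gripper clear.

**Last checks**
- **Seating:** the networks put the free edge at about 119 mm (120 expected) and the flange at about 69 mm (70 expected).
- **Pin:** the knob measured 132, 135 and 141 mm in the three cameras, a mean of about 136 mm, which is home. The drawn knob outline also matched both fixed cameras by eye.
- **Closed:** the panel's yaw is 2.6° against 2.7° for the dark strip. It stands upright in front of the glass and clear of it.
- **Robot:** the gripper was open and about 100 mm above the knob, touching nothing.

**Disagreement:** the networks' positions differed by up to about 8 mm between cameras, so I took positions mainly from the wrist camera and the overlays. One early side-camera pixel reading of the socket was about 10 mm off in y, and I dropped it.

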